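# Run the gauge carriage to the set stop

## Task

On the bench length gauge, press down the release pad in the middle of the sliding carriage to free its brake and, keeping it pressed, push the carriage along the rail until it rests gently against the set stop, the clamp-on stop with the round thumb knob and the pointer over the scale (not the low plain one). Then let the pad come back up so that the brake holds the carriage there. Nothing needs gripping; never shove the carriage against its brake, and leave the loose parts around the gauge alone.

Things in the scene. Friction and masses are not known exactly. Their poses are not given: they have to be found in the camera images.
- bench: Length gauge fixed to the table: grey cast base 120 x 560 mm, top 32 mm above the table; on it a steel rail (head 46 mm wide, 500 mm long, top face 68 mm above the table) along its own y axis. A fixed measuring anvil stands beside the rail at the +y end, on the +x side. Origin on the table under the middle of the base, z up.
- carriage: Aluminium carriage, 0.4-0.9 kg, sliding on the rail along the bench's y; 72 mm wide, 110 mm long (flat end faces 55 mm from the origin). Origin in its middle on the rail's top face, axes as the bench's. A 22 mm long shoulder at each end rises to 36 mm above the origin; the 66 mm bay between them holds the release pad. Readout box (-x, to 52 mm) and measuring jaw (+x, to 97 mm) stay below the pad.
- pad_top (a point): Centre of the top of the release pad, a flat black ribbed pad in the middle of the carriage, 60 mm along the rail, 52 mm across; when up it is 24.5 mm above the carriage origin (92.5 mm above the table) and 11.5 mm below the shoulder tops. The point goes straight down with the pad.
- release (a joint): How far the release pad is pressed, in m: about 0 up (may read -0.0005), 0.005 fully down. Up, a spring brake holds the carriage against some 15 to 25 N; from about 0.001 on it is off and the carriage runs freely (about 1 N); count it as pressed above 0.002. The spring takes about 5 N to start and 6.5 N fully down, and brings the pad back up.
- set_stop: The set stop: dark steel block clamped across the rail, 30 mm along it, 68 mm wide, 24 mm high above the rail, with a round knob 25 mm across on top (to 42 mm above the rail) and a pointer over the scale on the -x side. Origin in its middle on the rail's top face, axes as the bench's; the carriage touches it when their origins are 70 mm apart. On either side of the carriage. Fixed.
- end_stop: The other stop: a low plain block clamped across the rail at the opposite side of the carriage, 30 mm long, 68 mm wide, 15 mm high above the rail, no knob. Origin and axes as for the set stop. Fixed.
- holder: Bystander, loose: steel milling tool holder standing on its nut, taper up, 63 mm across, 126 mm tall. Origin under its centre.
- cup: Bystander, loose: aluminium bearing cup, a ring 54 mm across and 42 mm tall. Origin under its centre.
- spanner: Bystander, loose: steel open-ended spanner 150 mm long lying flat along its own x axis.
- link: Bystander, loose: machined aluminium rocker link lying flat behind the gauge, 148 x 38 mm, 18 mm high, long along its y axis. Origin under its centre.

How it is judged:
By the outcome, as a careful person would: the job done as asked, in the order asked, and still so for the second after the job is handed in, with the robot touching nothing.
It also fails if it takes over 42 s, if anything falls off the work surface, if the arm or the gripper's body presses on something with over 40 N, if the wrist force passes 120 N, or if a joint passes its speed limit or range.

## Robot

A 7-joint arm with a two-finger parallel gripper is mounted at the origin on the work surface. World frame = base frame: x ahead of the robot, y to its left, z up, the work surface at z = 0. Lengths are in m, angles in degrees, forces in N, time in s.
With the tool pointing down it reaches from about 0.4 to 0.85 m from the base axis. Payload 10.4 kg.
Tool frame: the origin (TCP) lies midway between the tips of the shut fingers; the grasp point (between the pads) lies 19 mm behind it; y points along the fingers, x is the direction in which the jaws open and shut, and the axes are right-handed (so a half turn about y gives the same grasp; the last joint's range is limited). The gripper opens to 87 mm and grips with 3 to 60 N. Pads are 19 mm wide; open, the fingers measure 117 mm over their backs; the gripper's body (75 mm by 190 mm) begins 51 mm behind the grasp point.
Start: joints at [66.314, 19.034, -3.707, 83.658, 1.238, 77.344, -5.071], TCP at [0.238, -0.578, 0.223] pointing down, gripper open.
Joint ranges: [-148.97, 148.97], [-28.65, 121.19], [-84.17, 76.75], [9.2, 138.47], [-72.65, 252.65], [3.7, 117.97], [-149.18, 149.18]. Speed limits (degrees/s): [127.2, 127.2, 159.86, 159.86, 180, 180, 180].

## Interface

Orientations are given as [roll, pitch, yaw] about the fixed x, y, z axes, in that order (R = Rz(yaw) Ry(pitch) Rx(roll)).
In Python, from workcell import env gives the robot as it stands. The module is installed in compiled form; this text tells all that it offers.
- The arm moves only by the tool arm_command, never from a script. Its argument "commands" is a list that holds one entry, the list of rows, each a list of 5 numbers: the shift along the tool's x, y, z in m, then the turn about the tool's y in rad, then the closure, from 0 (fully open) to 1 (shut). A call has 1 to 8 rows; each row shifts and turns the pose as measured when the row begins, along the tool's axes as they then stand; what a row does not reach is not made up. A row lasts 1/12 s, in which the tool goes at most 41.7 mm and 7.16 degrees, less where a joint would pass 70% of its speed; a pose out of reach is approached as far as the arm can. A call with a gripper value outside its range is refused whole. The fingers move at their own pace and stop on an object; "newtons" is the grip in N (left out, the last holds). Time passes only in rows, so rows that do not move let the fingers close. It gives the time, the measured TCP pose, the force and the opening at its end, in the units of the state.
- env.observe(): the state, without advancing time (a new reading comes with each control period).
- env.grab_frame(name): name is "scene" or "top"; returns a dict with "image" (420x560x3 uint8, blue, green, red), "range_z" (420x560 float32, m along the optical axis (not along the pixel's ray), 0 where there is no reading), "fx", "fy", "cx", "cy" (pixels), "extrinsics" (4x4, takes a point from world to camera coordinates). Camera axes: x right, y down, z forward; pixel columns grow to the right and rows downward; lengths in m; the calibration is good to about 2 mm. A picture is of the moment at which its call begins.
- env.sign_off(): hands the job in, once; it reports no verdict.
The state is a dict: "time_s": time; "joints": joint angles; "joint_vel": joint speeds; "joint_torque": joint torques, N m; "ee_pos": TCP position; "orientation": TCP orientation; "wrist_force": force on the tool from outside, world axes, zero at the start; "torque": the same for the moment, N m; "gripper_width": opening from 0.0 (shut) to 1.0 (fully open).
Only numpy, scipy, OpenCV 4.12 (cv2) and the standard library are available. Lean on these libraries where they do the work, as an engineer would, in place of code of your own. Each camera call takes 0.05 s, during which the arm holds its last target.

## Working session

There is one attempt and no reset: what is moved stays moved. The work goes in short steps, Python scripts to look and compute and a tool call to move; the robot and the scene stay as the last step left them, time stands still between calls to the robot, and variables do not carry over. Pictures are saved under pics/ and viewed, and the job is handed in when it is done.

Besides the shell and the picture viewer there is one more tool, called after "Emit:" as name([rows], argument=value, ...), one row to a line, values as JSON. arm_command: Moves the arm, as the interface text tells. Its arguments: {"type":"object","properties":{"commands":{"type":"array","items":{"type":"array","items":{"type":"array","items":{"type":"number"}}}},"newtons":{"type":"number"}},"required":["commands"]}

```bash
mkdir -p pics
python3 - <<'E'
from workcell import env
import cv2,numpy as np,pickle
s=env.observe()
for k,v in s.items(): print(k,np.round(v,4))
d={}
for n in ("scene","top"):
    f=env.grab_frame(n); d[n]=f
    cv2.imwrite(f"pics/{n}0.png",f["image"])
    print(n,f["fx"],f["fy"],f["cx"],f["cy"]);print(np.round(f["extrinsics"],4))
pickle.dump(d,open("f0.pkl","wb"))
E
```

```text
time_s 0.0
joints [66.3136 19.0697 -3.7078 83.7062  1.2362 77.3416 -5.071 ]
joint_vel [ 0.0037 -0.0131 -0.0302 -0.0403 -0.0048  0.0069 -0.1114]
joint_torque [ 1.00000e-03 -6.23275e+01  2.49000e-02 -3.89887e+01 -6.14000e-02
  4.00000e-02  1.00000e-04]
ee_pos [ 0.2379 -0.5775  0.2218]
orientation [-9.00020e+01  7.76000e-02 -6.76071e+01]
wrist_force [ 1.061  -0.2683  0.3122]
torque [-0.0318 -0.0125 -0.0294]
gripper_width 0.9995
scene 390.03881449724156 390.03881449724156 278.98482551046834 211.75901270730537
[[ 0.6606  0.7506  0.0135 -0.3908]
 [ 0.6556 -0.568  -0.4975 -0.3492]
 [-0.3658  0.3374 -0.8674  0.9481]
 [ 0.      0.      0.      1.    ]]
top 380.80793642181345 380.80793642181345 281.70877251701535 208.18347206340206
[[ 0.0154 -0.9998 -0.0095 -0.0092]
 [-0.9996 -0.0151 -0.0224  0.5868]
 [ 0.0223  0.0098 -0.9997  0.7725]
 [ 0.      0.      0.      1.    ]]
```

View pics/scene0.png

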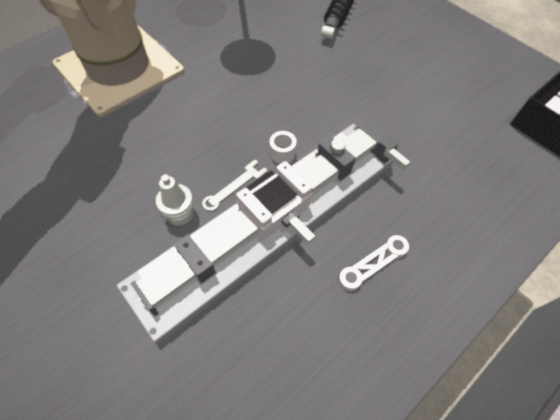

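View pics/top0.png

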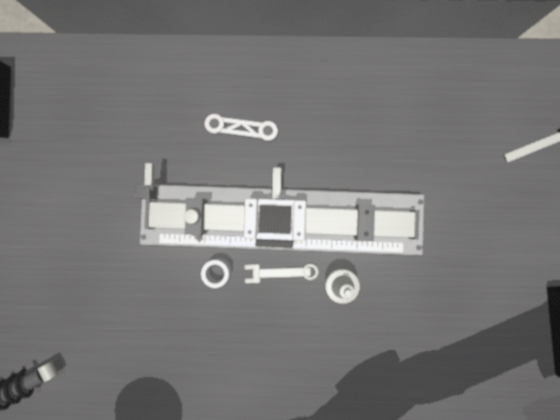

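The top view (left = +y) shows the set stop with its round knob at about (191,216), the carriage with its black pad at (275,219), and the low stop at (366,222). The anvil is at (148,175), which makes the left end the bench's +y end. Next I'll enlarge the crop and measure.

Run:
```python
import cv2,numpy as np,pickle
d=pickle.load(open("f0.pkl","rb"));f=d["top"]
im=f["image"][165:260,135:330]
cv2.imwrite("pics/topc.png",cv2.resize(im,None,fx=4,fy=4,interpolation=cv2.INTER_CUBIC))
f=d["scene"];im=f["image"][115:265,200:400]
cv2.imwrite("pics/scenec.png",cv2.resize(im,None,fx=4,fy=4,interpolation=cv2.INTER_CUBIC))
open("h.py","w").write('''
import numpy as np,pickle
def atz(f,u,v,z):
    E=f["extrinsics"];R=E[:3,:3];t=E[:3,3];c=-R.T@t
    r=R.T@np.array([(u-f["cx"])/f["fx"],(v-f["cy"])/f["fy"],1.]);return c+r*(z-c[2])/r[2]
def cloud(f):
    E=f["extrinsics"];z=f["range_z"];v,u=np.mgrid[:z.shape[0],:z.shape[1]]
    P=np.stack([(u-f["cx"])/f["fx"]*z,(v-f["cy"])/f["fy"]*z,z],-1)-E[:3,3]
    P=P@E[:3,:3]; P[z==0]=np.nan; return P
''')
from h import *
P=cloud(d["top"])
for u,v in [(275,219),(251,219),(299,221),(191,216),(193,232),(366,222),(225,217),(335,221),(342,287),(215,273),(280,272),(277,180),(149,180)]:
    print(u,v,np.round(np.nanmedian(P[v-1:v+2,u-1:u+2].reshape(-1,3),0),4))
```

```text
275 219 [0.5651 0.0108 0.0938]
251 219 [0.5645 0.0534 0.1044]
299 221 [ 0.5623 -0.0325  0.1042]
191 216 [0.5682 0.1596 0.11  ]
193 232 [0.5391 0.1601 0.0916]
366 222 [ 0.5621 -0.1563  0.083 ]
225 217 [0.5673 0.106  0.0671]
335 221 [ 0.5629 -0.1014  0.0683]
342 287 [ 0.4477 -0.1097  0.1127]
215 273 [4.514e-01 1.351e-01 4.000e-04]
280 272 [0.4568 0.0012 0.0065]
277 180 [0.6383 0.0088 0.0721]
149 180 [0.6346 0.2488 0.073 ]
```

View pics/topc.png

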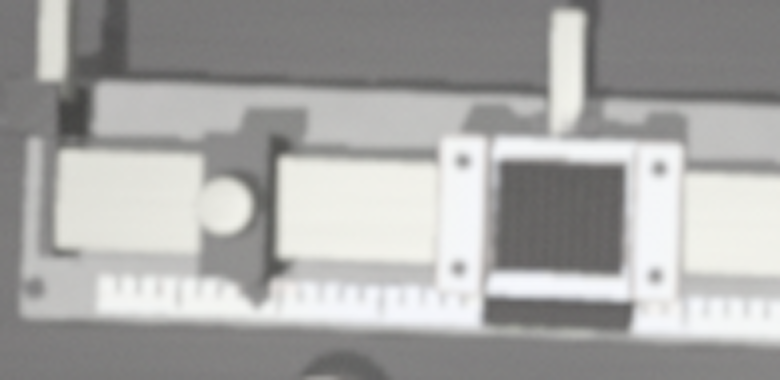

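View pics/scenec.png

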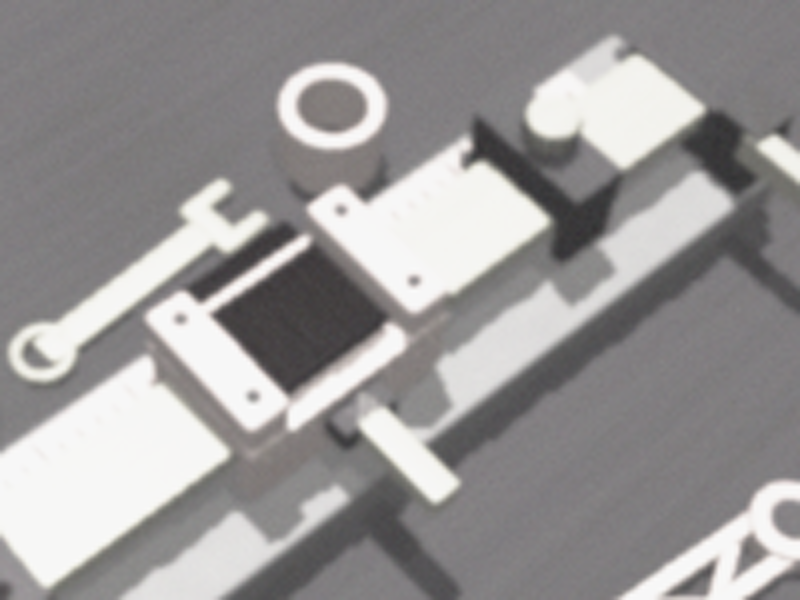

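Run:
```python
from h import *
import cv2
d=pickle.load(open("f0.pkl","rb"))
for n in ("top","scene"):
    P=cloud(d[n]).reshape(-1,3);P=P[~np.isnan(P[:,0])]
    x,y,z=P.T
    roi=(x>.48)&(x<.66)&(y>-.32)&(y<.32)
    # base top  z~0.032
    m=roi&(abs(z-.032)<.004); r=cv2.minAreaRect(P[m][:,:2].astype(np.float32)); print(n,"base",r)
    m=roi&(abs(z-.068)<.004)&(x>.53)&(x<.60)&(y>-.25)&(y<.25); r=cv2.minAreaRect(P[m][:,:2].astype(np.float32)); print("rail",r,np.median(z[m]))
    m=roi&(abs(z-.104)<.004)&(y>-.06)&(y<.08); r=cv2.minAreaRect(P[m][:,:2].astype(np.float32)); print("shoulders",r,np.median(z[m]),m.sum())
    m=roi&(abs(z-.0925)<.003)&(abs(y-.01)<.025)&(abs(x-.565)<.022); print("pad",P[m].mean(0),m.sum())
    m=roi&(abs(z-.092)<.003)&(abs(y-.16)<.03); r=cv2.minAreaRect(P[m][:,:2].astype(np.float32)); print("set",r,m.sum())
    m=roi&(abs(z-.110)<.003)&(abs(y-.16)<.03); r=cv2.minAreaRect(P[m][:,:2].astype(np.float32)); print("knob",r,m.sum(),P[m].mean(0))
    m=roi&(abs(z-.083)<.003)&(abs(y+.157)<.03); r=cv2.minAreaRect(P[m][:,:2].astype(np.float32)); print("end",r,m.sum())
f=d["top"]
# manual: crop px/4+offset
c=lambda u,v:(135+(u+.5)/4-.5,165+(v+.5)/4-.5)
for nm,u,v,z in [("sh",442,137,.104),("sh",684,143,.104),("sh",438,297,.104),("sh",682,303,.104),("padTL",500,160,.0925),("padBR",625,273,.0925),("setR top",277,140,.092),("setR bot",272,270,.092),("setL",203,135,.092),("setLb",198,270,.092)]:
    print(nm,np.round(atz(f,*c(u,v),z),4))
```

```text
top base ((0.5508196949958801, 0.0005915164947509766), (0.5597702860832214, 0.1465122103691101), 88.78032684326172)
rail ((0.5648773312568665, 1.3843178749084473e-05), (0.06792303174734116, 0.49986356496810913), 0.08200802654027939) 0.06818647583479776
shoulders ((0.5642383098602295, 0.012103881686925888), (0.10986718535423279, 0.07064948230981827), 88.52098083496094) 0.10394214861363252 973
pad [0.56467879 0.01002948 0.09309767] 666
set ((0.5676844120025635, 0.16119316220283508), (0.03067038580775261, 0.06794334948062897), 88.23810577392578) 445
knob ((0.5673291087150574, 0.1618606001138687), (0.023164143785834312, 0.025652766227722168), 1.1059772968292236) 161 [0.56761323 0.16080302 0.10993632]
end ((0.5603377223014832, -0.15626366436481476), (0.030717622488737106, 0.06725917011499405), 88.66788482666016) 604
scene base ((0.5507768392562866, -0.0005983114242553711), (0.5593396425247192, 0.14601272344589233), 88.77326202392578)
rail ((0.5656321048736572, -7.101893424987793e-05), (0.5006255507469177, 0.06879466027021408), 89.31209564208984) 0.06748876159543854
shoulders ((0.564077615737915, 0.010706111788749695), (0.1096937507390976, 0.0718650221824646), 88.4194564819336) 0.10324428302383303 941
pad [0.56529358 0.00987222 0.092655  ] 650
set ((0.5665407180786133, 0.1597849428653717), (0.03176813945174217, 0.06856513768434525), 88.79914855957031) 369
knob ((0.5662753582000732, 0.15921451151371002), (0.024074193090200424, 0.023768894374370575), 71.9868392944336) 126 [0.56726315 0.15880179 0.10931495]
end ((0.5597116947174072, -0.1572740375995636), (0.030224960297346115, 0.06912892311811447), 88.96104431152344) 761
sh [0.6004 0.0646 0.104 ]
sh [ 0.5993 -0.0438  0.104 ]
sh [0.5288 0.0652 0.104 ]
sh [ 0.5279 -0.0439  0.104 ]
padTL [0.5908 0.0392 0.0925]
padBR [ 0.5403 -0.0184  0.0925]
setR top [0.5984 0.1413 0.092 ]
setR bot [0.5392 0.1424 0.092 ]
setL [0.6002 0.1752 0.092 ]
setLb [0.5386 0.1761 0.092 ]
```

```bash
cat >> h.py <<'E'
def plan(target,yawT,step=0.03,ystep=5.0,n=8):
    from workcell import env
    s=env.observe();p=np.array(s["ee_pos"]);yaw=s["orientation"][2]
    t=np.array(target);out=[]
    for i in range(n):
        d=t-p;L=np.linalg.norm(d);d=d*min(1,step/max(L,1e-9));dy=np.clip(yawT-yaw,-ystep,ystep)
        a=np.radians(yaw);c,sn=np.cos(a),np.sin(a)
        out.append([round(c*d[0]+sn*d[1],4),round(-d[2],4),round(-sn*d[0]+c*d[1],4),round(float(-np.radians(dy)),3),1]);p=p+d;yaw+=dy
    print(str(out).replace("np.float64",""),"end",np.round(p,3),round(yaw,1))
    print("now",np.round(s["ee_pos"],4),np.round(s["orientation"],2),"F",np.round(s["wrist_force"],2),s["gripper_width"],s["time_s"])
E
python3 -c "
from h import *
plan([.5645,.0295,.2],-1.25)"
```

```text
[[(-0.019), (0.001), (0.0232), -0.087, 1], [(-0.0169), (0.001), (0.0248), -0.087, 1], [(-0.0147), (0.001), (0.0261), -0.087, 1], [(-0.0124), (0.001), (0.0273), -0.087, 1], [(-0.0099), (0.001), (0.0283), -0.087, 1], [(-0.0074), (0.001), (0.0291), -0.087, 1], [(-0.0049), (0.001), (0.0296), -0.087, 1], [(-0.0023), (0.001), (0.0299), -0.087, 1]] end [ 0.352 -0.366  0.214] -27.6
now [ 0.2379 -0.5776  0.2219] [-9.001e+01  7.000e-02 -6.761e+01] F [-0.04  0.1  -0.17] 0.9978027417629629 0.1
```

Emit:
arm_command([
  [[-0.019, 0.001, 0.023, -0.087, 1], [-0.017, 0.001, 0.025, -0.087, 1], [-0.015, 0.001, 0.026, -0.087, 1], [-0.012, 0.001, 0.027, -0.087, 1], [-0.01, 0.001, 0.028, -0.087, 1], [-0.007, 0.001, 0.029, -0.087, 1], [-0.005, 0.001, 0.03, -0.087, 1], [-0.002, 0.001, 0.03, -0.087, 1]],
], newtons=20)

```text
time_s: 0.77
ee_pos: [0.3477, -0.3616, 0.209]
orientation: [-90.0, 0.5, -26.8]
wrist_force: [0.8, 0.1, 0.4]
gripper_width: 0.475
```

```bash
python3 -c "
from h import *
plan([.5645,.0295,.2],-1.25)"
```

```text
[[(0.0012), (0.0006), (0.03), -0.087, 1], [(0.0038), (0.0006), (0.0298), -0.087, 1], [(0.0064), (0.0006), (0.0293), -0.087, 1], [(0.0089), (0.0006), (0.0286), -0.087, 1], [(0.0113), (0.0006), (0.0278), -0.087, 1], [(0.0137), (0.0006), (0.0267), -0.009, 1], [(0.014), (0.0006), (0.0265), -0.0, 1], [(0.014), (0.0006), (0.0265), -0.0, 1]] end [ 0.464 -0.152  0.204] -1.2
now [ 0.3477 -0.3616  0.209 ] [-90.     0.48 -26.78] F [0.82 0.11 0.38] 0.4745731724400576 0.7667
```

Emit:
arm_command([
  [[0.001, 0, 0.03, -0.087, 1], [0.004, 0, 0.03, -0.087, 1], [0.006, 0, 0.029, -0.087, 1], [0.009, 0, 0.029, -0.087, 1], [0.011, 0, 0.028, -0.087, 1], [0.014, 0, 0.027, -0.009, 1], [0.014, 0, 0.026, 0, 1], [0.014, 0, 0.026, 0, 1]],
])

```text
time_s: 1.43
ee_pos: [0.4627, -0.138, 0.2069]
orientation: [-89.8, 0.6, 0.3]
wrist_force: [0.0, 0.5, -0.3]
gripper_width: 0.006
```

```bash
python3 -c "
from h import *
plan([.5645,.0295,.2],-1.25)"
```

```text
[[(0.0157), (0.0011), (0.0255), 0.028, 1], [(0.015), (0.0011), (0.0259), -0.0, 1], [(0.015), (0.0011), (0.0259), -0.0, 1], [(0.015), (0.0011), (0.0259), -0.0, 1], [(0.015), (0.0011), (0.0259), -0.0, 1], [(0.015), (0.0011), (0.0259), -0.0, 1], [(0.0081), (0.0006), (0.0139), -0.0, 1], [(0.0), (-0.0), (0.0), -0.0, 1]] end [0.564 0.03  0.2  ] -1.2
now [ 0.4627 -0.138   0.2069] [-89.77   0.63   0.35] F [ 0.03  0.48 -0.3 ] 0.005621271024661246 1.4333
```

Emit:
arm_command([
  [[0.015, 0.001, 0.025, 0.02, 1], [0.015, 0.001, 0.026, 0, 1], [0.015, 0.001, 0.026, 0, 1], [0.015, 0.001, 0.026, 0, 1], [0.015, 0.001, 0.026, 0, 1], [0.014, 0.001, 0.024, 0, 1], [0.007, 0, 0.012, 0, 1], [0, 0, 0, 0, 1]],
])

```text
time_s: 2.1
ee_pos: [0.5636, 0.0416, 0.1983]
orientation: [-89.6, 0.8, -0.5]
wrist_force: [0.1, -0.3, 0.3]
gripper_width: 0.005
```

```bash
python3 -c "
from h import *
plan([.5647,.0290,.11],-1.25)"
```

```text
[[(0.0004), (0.0297), (-0.0042), 0.013, 1], [(0.0005), (0.0297), (-0.0042), -0.0, 1], [(0.0004), (0.0289), (-0.0041), -0.0, 1], [(0.0), (-0.0), (0.0), -0.0, 1], [(0.0), (-0.0), (0.0), -0.0, 1], [(0.0), (-0.0), (0.0), -0.0, 1], [(0.0), (-0.0), (0.0), -0.0, 1], [(0.0), (-0.0), (0.0), -0.0, 1]] end [0.565 0.029 0.11 ] -1.2
now [0.5636 0.0416 0.1983] [-89.62   0.77  -0.5 ] F [ 0.14 -0.32  0.29] 0.005267429043373381 2.1
```

Emit:
arm_command([
  [[0.001, 0, -0.006, 0.013, 1], [0, 0.01, -0.006, 0, 1], [0, 0.02, 0, 0, 1], [0, 0.02, 0, 0, 1], [0, 0.015, 0, 0, 1], [0, 0.006, 0, 0, 1], [0, 0, 0, 0, 1], [0, 0, 0, 0, 1]],
])

```text
time_s: 2.77
ee_pos: [0.5603, 0.0164, 0.1208]
orientation: [-89.9, 0.9, -2.0]
wrist_force: [-0.7, -0.1, 0.4]
gripper_width: 0.002
```

```bash
python3 -c "
from h import *
plan([.5647,.0290,.11],-1.25,n=2)
from workcell import env
import cv2
f=env.grab_frame('scene');im=f['image'][115:265,200:400]
cv2.imwrite('pics/scene1.png',cv2.resize(im,None,fx=4,fy=4,interpolation=cv2.INTER_CUBIC))"
```

```text
[[(0.004), (0.0108), (0.0127), -0.013, 1], [(0.0), (-0.0), (0.0), -0.0, 1]] end [0.565 0.029 0.11 ] -1.2
now [0.5603 0.0164 0.1208] [-89.95   0.95  -1.99] F [-0.71 -0.12  0.44] 0.0017750776105573643 2.7667
```

View pics/scene1.png

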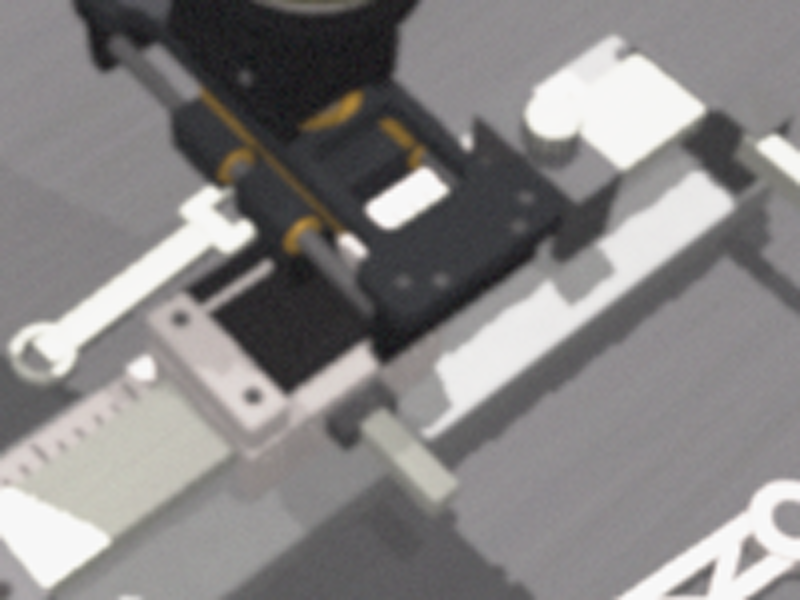

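The gripper is above the carriage bay, between the shoulders. The knob at about (550,115) in the crop is well below the gripper body. The last move overshot along y, so I'll correct that in small rows.

Emit:
arm_command([
  [[0.002, 0, 0.004, -0.01, 1], [0.001, 0, 0.003, 0, 1], [0, 0, 0.001, 0, 1], [0, 0, 0, 0, 1], [0, 0, 0, 0, 1], [0, 0, 0, 0, 1]],
])

```text
time_s: 3.32
ee_pos: [0.566, 0.0252, 0.1246]
orientation: [-89.9, 0.6, -1.4]
wrist_force: [0.2, -0.3, 0.1]
gripper_width: 0.003
```

```bash
python3 -c "
from h import *
plan([.5647,.0290,.11],-1.25,n=2)"
```

```text
[[(-0.0014), (0.0146), (0.0037), -0.002, 1], [(0.0), (-0.0), (0.0), -0.0, 1]] end [0.565 0.029 0.11 ] -1.2
now [0.566  0.0252 0.1246] [-89.94   0.61  -1.35] F [ 0.22 -0.26  0.13] 0.0031406316371580794 3.3167
```

Emit:
arm_command([
  [[0, 0.004, 0.001, 0, 1], [0, 0.005, 0.001, 0, 1], [0, 0.005, 0, 0, 1], [0, 0.003, 0, 0, 1], [0, 0.001, 0, 0, 1], [0, 0, 0, 0, 1], [0, 0, 0, 0, 1]],
])

```text
time_s: 3.9
ee_pos: [0.5654, 0.0275, 0.1039]
orientation: [-89.9, 0.7, -1.3]
wrist_force: [-0.5, -0.7, 0.5]
gripper_width: 0.008
```

```bash
python3 -c "
from h import *
plan([.5647,.0290,.0960],-1.25,n=1)"
```

```text
[[(-0.0007), (0.0079), (0.0015), -0.002, 1]] end [0.565 0.029 0.096] -1.2
now [0.5654 0.0275 0.1039] [-89.95   0.67  -1.34] F [-0.49 -0.68  0.54] 0.007913744128572354 3.9
```

Emit:
arm_command([
  [[0, 0.002, 0, 0, 1], [0, 0.002, 0, 0, 1], [0, 0.002, 0, 0, 1], [0, 0.001, 0, 0, 1], [0, 0, 0, 0, 1], [0, 0, 0, 0, 1]],
])

```text
time_s: 4.4
ee_pos: [0.5655, 0.0273, 0.0965]
orientation: [-89.9, 0.6, -1.4]
wrist_force: [-0.3, -0.6, 0.1]
gripper_width: 0.008
```

```bash
python3 -c "
from h import *
plan([.5647,.0290,.0960],-1.25,n=1)"
```

```text
[[(-0.0009), (0.0005), (0.0016), -0.002, 1]] end [0.565 0.029 0.096] -1.2
now [0.5655 0.0273 0.0965] [-89.95   0.64  -1.36] F [-0.29 -0.58  0.07] 0.008377637208897847 4.4
```

Emit:
arm_command([
  [[0, 0.0015, 0, 0, 1], [0, 0.0015, 0, 0, 1], [0, 0.0015, 0, 0, 1], [0, 0.0015, 0, 0, 1]],
])

```text
time_s: 4.73
ee_pos: [0.5658, 0.0274, 0.0909]
orientation: [-90.0, 0.6, -1.4]
wrist_force: [-1.5, -1.2, 3.7]
gripper_width: 0.01
```

Emit:
arm_command([
  [[0, 0.001, 0, 0, 1], [0, 0.001, 0, 0, 1]],
])

```text
time_s: 4.9
ee_pos: [0.5658, 0.0274, 0.0891]
orientation: [-90.0, 0.6, -1.4]
wrist_force: [-2.0, -0.3, 5.3]
gripper_width: 0.005
```

Emit:
arm_command([
  [[0, 0.0005, 0, 0, 1], [0, 0.0005, 0, 0, 1]],
])

```text
time_s: 5.07
ee_pos: [0.5658, 0.0274, 0.0884]
orientation: [-90.0, 0.6, -1.4]
wrist_force: [-2.0, -0.6, 5.8]
gripper_width: 0.005
```

Emit:
arm_command([
  [[0, 0.0003, 0.0015, 0, 1], [0, 0.0003, 0.0015, 0, 1], [0, 0.0003, 0.0015, 0, 1]],
])

```text
time_s: 5.32
ee_pos: [0.5659, 0.0313, 0.088]
orientation: [-90.0, 0.6, -1.4]
wrist_force: [-2.6, 0.3, 5.1]
gripper_width: 0.008
```

Emit:
arm_command([
  [[0, 0.0002, 0.002, 0, 1], [0, 0.0002, 0.002, 0, 1], [0, 0.0002, 0.002, 0, 1], [0, 0.0002, 0.002, 0, 1], [0, 0.0002, 0.002, 0, 1], [0, 0.0002, 0.002, 0, 1]],
])

```text
time_s: 5.82
ee_pos: [0.5662, 0.0431, 0.0881]
orientation: [-90.1, 0.6, -1.5]
wrist_force: [-2.2, -0.5, 5.6]
gripper_width: 0.005
```

```bash
python3 -c "
from h import *
plan([.5647,.0290,.0960],-1.25,n=1)
from workcell import env
import cv2
f=env.grab_frame('scene');im=f['image'][115:265,200:400]
cv2.imwrite('pics/scene2.png',cv2.resize(im,None,fx=4,fy=4,interpolation=cv2.INTER_CUBIC))
f=env.grab_frame('top');im=f['image'][165:260,135:330]
cv2.imwrite('pics/top2.png',cv2.resize(im,None,fx=4,fy=4,interpolation=cv2.INTER_CUBIC))
print(env.observe()['wrist_force'],env.observe()['ee_pos'])"
```

```text
[[(-0.0011), (-0.0079), (-0.0142), -0.004, 1]] end [0.565 0.029 0.096] -1.2
now [0.5662 0.0431 0.0881] [-90.14   0.57  -1.45] F [-2.2  -0.54  5.62] 0.004594597248244559 5.8167
[-2.30769889 -1.01914388  6.32789162] [0.56620624 0.04365316 0.0881657 ]
```

View pics/scene2.png

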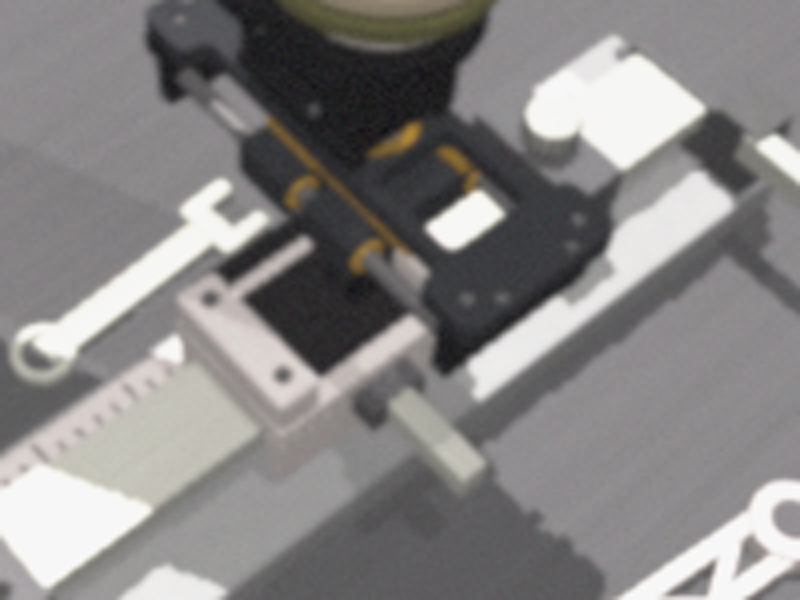

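View pics/top2.png

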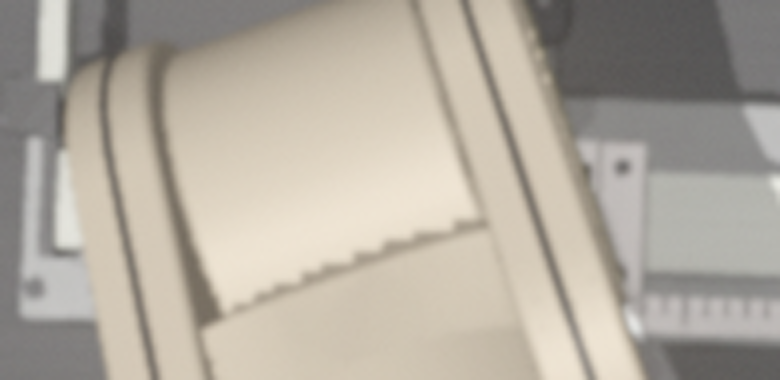

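The pad is down about 4.4 mm. The carriage rides along with the tip: the screw on the −y shoulder went from (659,168) to (622,167) in the 4× crop, about 16 mm, the same as the TCP travel. Contact should come near TCP y ≈ 0.106.

Emit:
arm_command([
  [[0, 0.0002, 0.002, 0, 1], [0, 0.0002, 0.002, 0, 1], [0, 0.0002, 0.002, 0, 1], [0, 0.0002, 0.002, 0, 1], [0, 0.0002, 0.002, 0, 1], [0, 0.0002, 0.002, 0, 1], [0, 0.0002, 0.002, 0, 1], [0, 0.0002, 0.002, 0, 1]],
])

```text
time_s: 6.58
ee_pos: [0.5665, 0.0595, 0.0882]
orientation: [-90.2, 0.6, -1.5]
wrist_force: [-1.4, -0.7, 4.7]
gripper_width: 0.005
```

Emit:
arm_command([
  [[0, 0.0002, 0.002, 0, 1], [0, 0.0002, 0.002, 0, 1], [0, 0.0002, 0.002, 0, 1], [0, 0.0002, 0.002, 0, 1], [0, 0.0002, 0.002, 0, 1], [0, 0.0002, 0.002, 0, 1], [0, 0.0002, 0.002, 0, 1]],
])

```text
time_s: 7.17
ee_pos: [0.5668, 0.0739, 0.0883]
orientation: [-90.3, 0.5, -1.5]
wrist_force: [-2.9, -0.7, 5.3]
gripper_width: 0.004
```

Emit:
arm_command([
  [[0, 0.0003, 0.002, 0, 1], [0, 0.0003, 0.002, 0, 1], [0, 0.0003, 0.002, 0, 1], [0, 0.0003, 0.002, 0, 1], [0, 0.0003, 0.002, 0, 1], [0, 0.0003, 0.002, 0, 1], [0, 0.0003, 0.0018, 0, 1], [0, 0.0003, 0.001, 0, 1]],
])

```text
time_s: 7.83
ee_pos: [0.5672, 0.0898, 0.0878]
orientation: [-90.4, 0.5, -1.5]
wrist_force: [-2.9, -0.9, 6.3]
gripper_width: 0.004
```

```bash
python3 -c "
from h import *
from workcell import env
import cv2
f=env.grab_frame('scene');im=f['image'][85:235,230:430]
pickle.dump(f,open('f3.pkl','wb'))
cv2.imwrite('pics/scene3.png',cv2.resize(im,None,fx=4,fy=4,interpolation=cv2.INTER_CUBIC))
print(env.observe()['wrist_force'],env.observe()['ee_pos'])"
```

```text
[-1.96248721 -0.2987085   6.08102737] [0.56715374 0.09004749 0.08785519]
```

View pics/scene3.png

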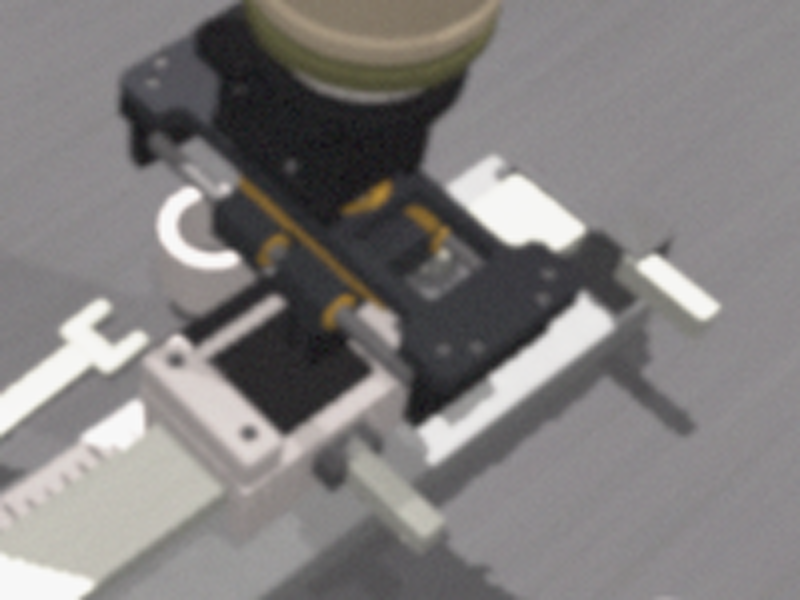

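```bash
python3 -c "
from h import *
for f,c in ((pickle.load(open('f0.pkl','rb'))['scene'],.011),(pickle.load(open('f3.pkl','rb')),.0737)):
    P=cloud(f).reshape(-1,3)
    x,y,z=P.T
    m=(abs(z-.1035)<.003)&(abs(x-.565)<.035)&(y>c-.075)&(y<c-.025)
    print(m.sum(),np.median(y[m])-c,np.percentile(y[m],[2,98])-c)
"
```

```text
473 -0.04483773343636138 [-0.05468909 -0.03416313]
436 -0.04524869424316253 [-0.05520561 -0.0349643 ]
```

Emit:
arm_command([
  [[0, 0.0002, 0.001, 0, 1], [0, 0.0002, 0.001, 0, 1], [0, 0.0002, 0.001, 0, 1], [0, 0.0002, 0.001, 0, 1], [0, 0.0002, 0.001, 0, 1], [0, 0.0002, 0.001, 0, 1]],
])

```text
time_s: 8.38
ee_pos: [0.5673, 0.0965, 0.0881]
orientation: [-90.4, 0.5, -1.5]
wrist_force: [-2.3, -0.8, 4.7]
gripper_width: 0.007
```

Emit:
arm_command([
  [[0, 0.0003, 0.0007, 0, 1], [0, 0.0003, 0.0007, 0, 1], [0, 0.0003, 0.0007, 0, 1], [0, 0.0003, 0.0007, 0, 1]],
])

```text
time_s: 8.72
ee_pos: [0.5674, 0.0998, 0.0879]
orientation: [-90.4, 0.5, -1.4]
wrist_force: [-3.2, -1.7, 6.5]
gripper_width: 0.005
```

Emit:
arm_command([
  [[0, 0.0003, 0.0007, 0, 1], [0, 0.0003, 0.0007, 0, 1], [0, 0.0003, 0.0007, 0, 1]],
])

```text
time_s: 8.97
ee_pos: [0.5674, 0.1022, 0.0879]
orientation: [-90.4, 0.5, -1.4]
wrist_force: [-2.3, -0.6, 5.0]
gripper_width: 0.004
```

Emit:
arm_command([
  [[0, 0.0003, 0.0007, 0, 1], [0, 0.0003, 0.0007, 0, 1]],
])

```text
time_s: 9.13
ee_pos: [0.5675, 0.1038, 0.0878]
orientation: [-90.4, 0.4, -1.4]
wrist_force: [-2.9, -0.7, 5.6]
gripper_width: 0.007
```

Emit:
arm_command([
  [[0, 0.0003, 0.0007, 0, 1], [0, 0.0003, 0.0007, 0, 1]],
])

```text
time_s: 9.3
ee_pos: [0.5675, 0.1055, 0.0879]
orientation: [-90.4, 0.4, -1.4]
wrist_force: [-2.1, -1.0, 6.3]
gripper_width: 0.005
```

Emit:
arm_command([
  [[0, 0.0003, 0.0006, 0, 1], [0, 0.0003, 0.0006, 0, 1]],
])

```text
time_s: 9.47
ee_pos: [0.5676, 0.1067, 0.0879]
orientation: [-90.5, 0.4, -1.4]
wrist_force: [-2.1, -2.4, 5.4]
gripper_width: 0.004
```

Emit:
arm_command([
  [[0, 0.0003, 0.0006, 0, 1], [0, 0.0003, 0.0006, 0, 1]],
])

```text
time_s: 9.63
ee_pos: [0.5676, 0.1068, 0.0877]
orientation: [-90.6, 0.4, -1.5]
wrist_force: [-3.7, -2.8, 6.7]
gripper_width: 0.002
```

```bash
python3 -c "
from h import *
from workcell import env
import cv2
f=env.grab_frame('scene');im=f['image'][85:235,230:430]
cv2.imwrite('pics/scene4.png',cv2.resize(im,None,fx=4,fy=4,interpolation=cv2.INTER_CUBIC))
x,y,z=cloud(f).reshape(-1,3).T;c=.09
m=(abs(z-.1035)<.003)&(abs(x-.565)<.035)&(y>c-.075)&(y<c-.025)
print(m.sum(),np.median(y[m])+.045,np.percentile(y[m],[2,98])+.045)
print(env.observe()['wrist_force'],env.observe()['ee_pos'])"
```

```text
431 0.08996126062749163 [0.08025254 0.10117808]
[-3.04763623 -2.86663452  7.16144629] [0.56755513 0.10670186 0.08771973]
```

View pics/scene4.png

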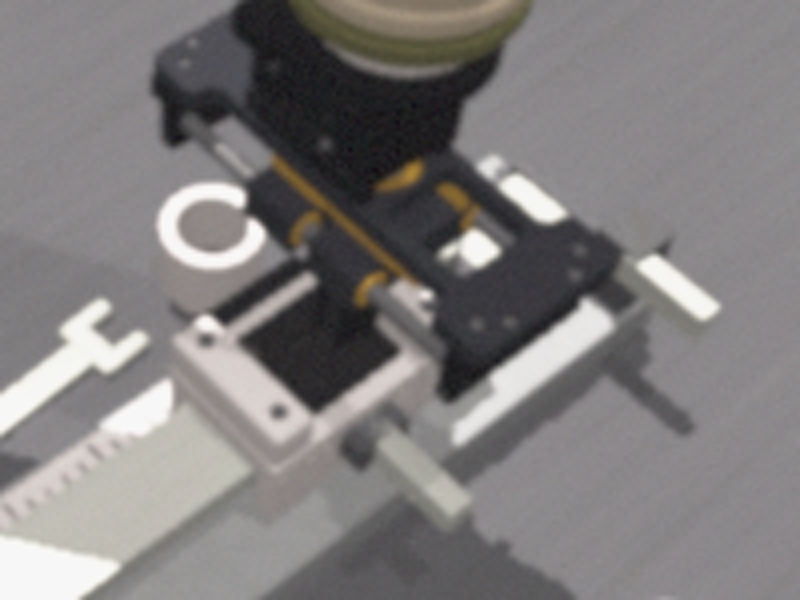

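The tip has stalled at y = 0.1067 with −2.9 N along y, and the carriage measures at y ≈ 0.090, which is where contact was predicted. One more light push should confirm it. Then I'll lift straight up with a slight bias toward the stop.

Emit:
arm_command([
  [[0, 0.0003, 0.0006, 0, 1], [0, 0.0002, 0.0006, 0, 1]],
])

```text
time_s: 9.85
ee_pos: [0.5676, 0.1067, 0.0878]
orientation: [-90.7, 0.4, -1.5]
wrist_force: [-2.6, -2.7, 5.9]
gripper_width: 0.007
```

Emit:
arm_command([
  [[0, -0.001, 0.0005, 0, 1], [0, -0.001, 0.0005, 0, 1], [0, -0.001, 0.0004, 0, 1], [0, -0.0015, 0.0003, 0, 1], [0, -0.002, 0, 0, 1]],
])

```text
time_s: 10.27
ee_pos: [0.5675, 0.1068, 0.0946]
orientation: [-90.8, 0.5, -1.6]
wrist_force: [0.5, -0.2, 0.9]
gripper_width: 0.006
```

Emit:
arm_command([
  [[0, -0.004, -0.0005, 0, 1], [0, -0.006, -0.0005, 0, 1], [0, -0.01, 0, 0, 1], [0, -0.015, 0, 0, 1], [0, -0.02, 0, 0, 1], [0, -0.02, 0, 0, 1], [0, -0.02, 0, 0, 1], [0, -0.01, 0, 0, 1]],
])

```text
time_s: 10.93
ee_pos: [0.5671, 0.1082, 0.2054]
orientation: [-90.7, 0.7, -1.5]
wrist_force: [0.9, 0.4, -0.5]
gripper_width: 0.006
```

Emit:
arm_command([
  [[0, 0, -0.02, 0, 1], [0, 0, -0.03, 0, 1], [0, 0, -0.03, 0, 1], [0, 0, -0.03, 0, 1], [0, 0, -0.03, 0, 1], [0, 0, -0.03, 0, 1], [0, 0, -0.03, 0, 1], [0, 0, -0.02, 0, 1]],
])

```text
time_s: 11.6
ee_pos: [0.5634, -0.1117, 0.2148]
orientation: [-90.5, 0.1, -0.7]
wrist_force: [0.2, -0.5, -0.4]
gripper_width: 0.005
```

Emit:
arm_command([
  [[0, -0.004, -0.02, 0, 1], [0, -0.004, -0.02, 0, 1], [0, -0.004, -0.02, 0, 1], [0, 0, -0.01, 0, 1], [0, 0, 0, 0, 1], [0, 0, 0, 0, 1], [0, 0, 0, 0, 1]],
])

```text
time_s: 12.18
ee_pos: [0.5609, -0.1896, 0.2279]
orientation: [-90.5, 0.2, -1.1]
wrist_force: [-0.3, -0.6, 0.2]
gripper_width: 0.009
```

Run:
```python
from h import *
from workcell import env
import cv2
for n in ("top","scene"):
    f=env.grab_frame(n)
    if n=="top": im=cv2.resize(f['image'][165:260,135:330],None,fx=4,fy=4,interpolation=cv2.INTER_CUBIC)
    else: im=cv2.resize(f['image'][85:235,230:430],None,fx=4,fy=4,interpolation=cv2.INTER_CUBIC)
    cv2.imwrite(f'pics/{n}5.png',im); cv2.imwrite(f'pics/{n}5full.png',f['image'])
    P=cloud(f).reshape(-1,3);x,y,z=P.T
    ok=(x>.52)&(x<.61)
    m=ok&(abs(z-.104)<.003)&(y>.02)&(y<.147);r=cv2.minAreaRect(P[m][:,:2].astype(np.float32));print(n,"carr",np.round(r[0],4),np.round(r[1],4))
    m=ok&(abs(z-.092)<.003)&(y>.143)&(y<.19);r=cv2.minAreaRect(P[m][:,:2].astype(np.float32));print("set",np.round(r[0],4),np.round(r[1],4))
    m=(abs(x-.566)<.02)&(abs(y-.09)<.022);print("pad z",np.median(z[m]))
s=env.observe();print(s['ee_pos'],s['joint_vel'],s['time_s'])
```

```text
top carr [0.5667 0.0912] [0.11   0.0706]
set [0.5676 0.1624] [0.0285 0.0678]
pad z 0.09324835244155277
scene carr [0.5659 0.0905] [0.1124 0.0718]
set [0.5667 0.1618] [0.0286 0.0692]
pad z 0.09250994428699759
[ 0.56100302 -0.18893239  0.22799057] [-0.0810436   0.01949556  0.04632191 -0.15044951  0.08400414  0.10717465
  0.19096683] 12.2833
```

View pics/top5.png

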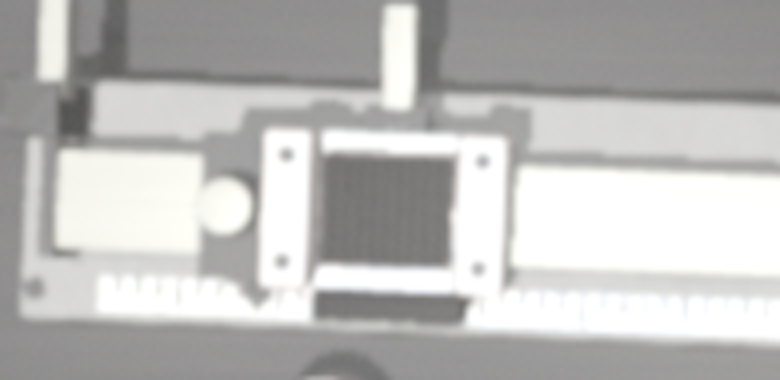

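View pics/scene5full.png

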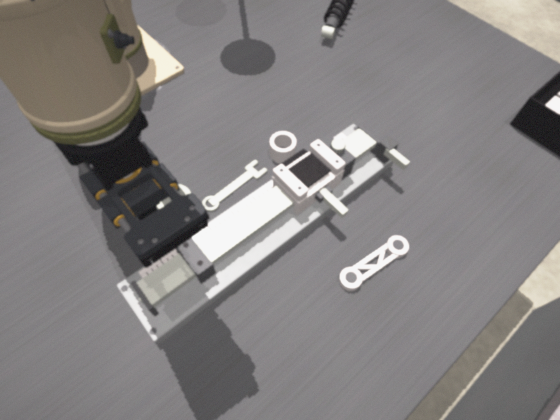

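View pics/scene5.png

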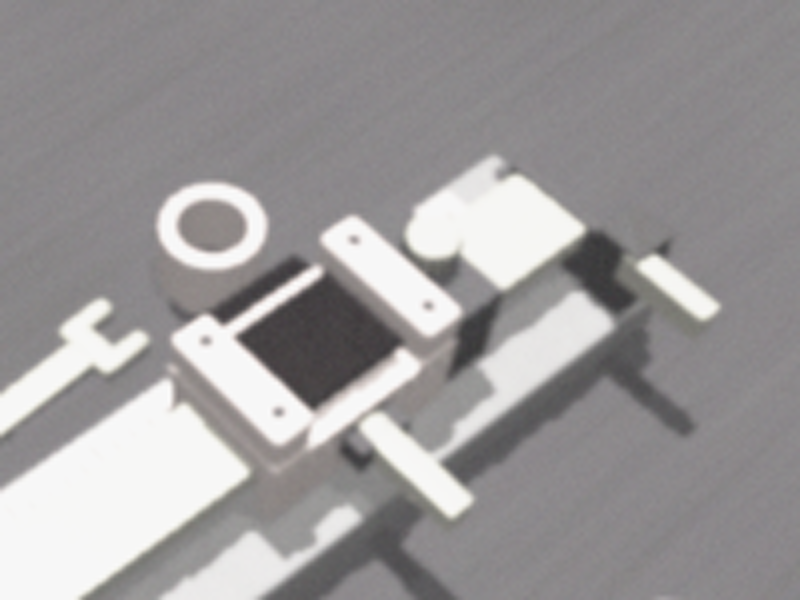

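The top crop shows the carriage's +y shoulder right up against the set stop beside the knob (knob at (225,205), shoulder edge at about x = 262), and the scene view shows no gap. The pad reads 92.5–93.2 mm high, so it is up. The visible loose parts are where they were; the holder is mostly hidden behind the gripper in this view. The arm is clear, so I'm handing in.

```bash
python3 -c "
from workcell import env
print(env.sign_off())"
```

```text
the job is handed in; nothing more can be done
None
```

The carriage now rests against the set stop with the brake holding it, and I handed the job in at about 12.3 s of the 42 s allowed.

**What I did:** I pressed the release pad about 4.5 mm with the shut fingertips, at 5–7 N. Keeping it pressed, I moved the carriage about 79 mm toward +y, carried by the tip's friction on the pad. At the end it crept until the tip stalled at y = 0.1067 m with under 3 N along the rail. I confirmed the stall with one more light push, lifted straight up, and moved the arm clear.

**Last checks:**
- **Pad:** its top reads 92.5 mm in the scene camera and 93.2 mm in the top camera, so it is back up.
- **Contact:** the raw distance between carriage and set stop centres reads 71.2–71.3 mm, against 70 mm at contact. My measuring window cut about 1.5 mm off the stop's near edge, and correcting for that gives about 70.5 mm. That is contact within the 2 mm calibration. Both pictures show the carriage against the stop.
- **Brake:** the carriage stayed at y ≈ 0.090 m after the pad was released.
- **Loose parts:** the cup, spanner and link look unmoved. The holder was mostly hidden behind the gripper in the last scene picture, so I did not see it directly. The arm passed at least 70 mm above it.

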